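Tip the stone sample into the sorting dish

TASK

Pick up the steel sample pan by its handle, keeping it level, and tip all six stones from it into the round white sorting dish. Then set the empty pan down gently, upright and flat on the floor of the low grey tray, leaving the stones in the dish. Do not disturb the jar, the beaker or the magnifier that stand nearby.

Things in the scene. Friction and masses are not known exactly. Their poses are not given: they have to be found in the camera images.
- pan: Steel pan like a small dustpan, 240 g, holding the stones. Origin on its underside; z up, x to the spout (at first away from the robot within 0.8 rad). x from -85 (handle) to +71 mm, 84 mm wide. Floor 4 mm thick, flat for x -42 to +20 mm, then a 35 degree ramp up to the open lip. Rear (x -42 mm) and side walls 40 mm high, 4 mm thick; ramp cheeks 55 mm high.
- pan_handle (a point): Grip point, at (-80, 0, 42) mm in the pan frame, same axes: on the upright strap of the handle, 12 mm thick across (pan y), 10 mm along pan x, from 8 to 64 mm above the pan underside. It stands 33 mm clear of the rear wall, joined to it by a lower and a sloping upper link, also 12 mm thick.
- pan_lip (a point): Middle of the pan's pouring edge, in the pan frame at (71, 0, 36) mm.
- stone0: One of six rounded dark stones, 23 x 17 x 17 mm, 12 g; origin on its underside as it first lies, 8.5 mm from its centre (it turns with the stone).
- stone1: One of six rounded dark stones, 23 x 17 x 17 mm, 12 g; origin on its underside as it first lies, 8.5 mm from its centre (it turns with the stone).
- stone2: One of six rounded dark stones, 23 x 17 x 17 mm, 12 g; origin on its underside as it first lies, 8.5 mm from its centre (it turns with the stone).
- stone3: One of six rounded dark stones, 23 x 17 x 17 mm, 12 g; origin on its underside as it first lies, 8.5 mm from its centre (it turns with the stone).
- stone4: One of six rounded dark stones, 23 x 17 x 17 mm, 12 g; origin on its underside as it first lies, 8.5 mm from its centre (it turns with the stone).
- stone5: One of six rounded dark stones, 23 x 17 x 17 mm, 12 g; origin on its underside as it first lies, 8.5 mm from its centre (it turns with the stone).
- dish: Round white ceramic sorting dish (bowl), loose, 600 g, outer rim diameter 160 mm, 50 mm high, wall 4 mm, narrower at the foot. Origin at the centre of its underside.
- dish_in (a point): Centre of the dish's inner floor.
- tray: Low grey plastic tray fixed to the bench, outside 250 mm (its x) by 165 mm (its y), rim 18 mm high, walls and floor 5 mm thick, so 240 x 155 mm inside. Origin at the centre of its underside.
- jar: Bystander: closed glass jar with black cap, 60 mm diameter, 85 mm high. Origin under its centre.
- beaker: Bystander: empty glass beaker, 68 mm diameter, 100 mm high. Origin under its centre.
- lens: Bystander: black stand magnifier, a ring 42 mm in diameter with a glass in it, 26 mm high. Origin under its centre.
Things that resemble listed ones, but are neither listed nor needed, are in the scene too. Several things have the shape of the pan; the one meant has the colours described above.

How it is judged:
By the outcome, as a careful person would: the job done as asked, in the order asked, and still so for the second after the job is handed in, with the robot touching nothing.
It also fails if it takes over 58 s, if anything falls off the work surface, if the arm or the gripper's body presses on something with over 40 N, if the wrist force passes 120 N, or if a joint passes its speed limit or range.

ROBOT

A 6-joint arm with a two-finger parallel gripper is mounted at the origin on the work surface. World frame = base frame: x ahead of the robot, y to its left, z up, the work surface at z = 0. Lengths are in m, angles in degrees, forces in N, time in s.
With the tool pointing down it reaches from about 0.35 to 0.85 m from the base axis. Payload 8.1 kg.
Tool frame: the origin (TCP) lies at the very end of the fingers, on their centre line; the grasp point (between the pads) lies 19 mm behind it (env.pinch_z is the distance from the TCP to the grasp point, in m); z points along the fingers, y is the direction in which the jaws open and shut (so a half turn about z gives the same grasp; the last joint's range is limited). The gripper opens to 85 mm and grips with 20 to 120 N. Pads are 22 mm wide; open, the fingers measure 114 mm over their backs; the gripper's body (76 mm by 85 mm) begins 54 mm behind the grasp point. The pads swing forward as they close: fully open they stand 13 mm farther back than shut.
Start: joints at [-74.106, 7.471, 85.268, -0, 87.261, -4.893], TCP at [0.213, -0.561, 0.231] pointing down, gripper open.
Joint ranges: [-169.43, 169.43], [-51.17, 129.36], [1.28, 143.12], [-76.62, 256.62], [0, 156.53], [-152.29, 152.29]. Speed limits (degrees/s): [136.94, 136.94, 159.86, 180, 180, 180].

INTERFACE

Orientations are given as a 3x3 rotation matrix whose columns are the frame's x, y, z axes.
In Python, from bench import env, viewer, sign_off gives the robot as it stands.
- The arm moves only by the tool play_rows, never from a script. Its argument "motion" is a list that holds one entry, the list of rows, each a list of 4 numbers: the shift along the tool's x, y, z in cm, then the turn about the tool's z in degrees. In form: [[[tx, ty, tz, twist], ...]]. A call has exactly 5 rows; each row is the pose to reach, as a shift and turn from the pose commanded when the call began, along the tool's axes at that moment; what a row does not reach only later rows make up. A row lasts 1/8 s, in which the tool goes at most 62.5 mm and 10.7 degrees, less where a joint would pass 70% of its speed; a pose out of reach is approached as far as the arm can. A call with a gripper value outside its range is refused whole. "gripper" is the opening, from 0 (shut) to 1 (fully open), set as the call begins (left out, the last holds). The fingers move at their own pace and stop on an object; the grip force is fixed at half the most. Time passes only in rows, so rows that repeat a pose let the fingers close, or fill a call up. It gives the time, the measured TCP pose, the force and the opening at its end, in the units of the state.
- env.read_state(): the state, without advancing time (a new reading comes with each control period).
- viewer.capture(name): name is "scene" or "top"; returns the picture (400x640x3 uint8, red, green, blue); there is no depth.
- viewer.calibration(name): a dict with "fx", "fy", "cx", "cy" (pixels), "dist" ([k1, k2, p1, p2, k3] as OpenCV has them; the pictures are not rectified), "world_to_cam" (4x4, takes a point from world to camera coordinates). Camera axes: x right, y down, z forward; pixel columns grow to the right and rows downward; lengths in m; the calibration is good to about 2 mm. A picture is of the moment at which its call begins. calibration takes no time and is no camera call.
- sign_off(): hands the job in, once; it reports no verdict.
The state is a dict: "clock": time; "joint_pos": joint angles; "dq": joint speeds; "joint_torque": joint torques, N m; "tcp_pos": TCP position; "orientation": TCP orientation; "ft_force": force on the tool from outside, world axes, zero at the start; "wrist_torque": the same for the moment, N m; "opening": opening from 0.0 (shut) to 1.0 (fully open).
Only numpy, scipy, OpenCV 4.12 (cv2) and the standard library are available. Lean on these libraries where they do the work, as an engineer would, in place of code of your own. Each camera call takes 0.05 s, during which the arm holds its last target.

## Working session

There is one attempt and no reset: what is moved stays moved. The work goes in short steps, Python scripts to look and compute and a tool call to move; the robot and the scene stay as the last step left them, time stands still between calls to the robot, and variables do not carry over. Pictures are saved under pics/ and viewed, and the job is handed in when it is done.

Besides the shell and the picture viewer there is one more tool, called after "Request:" as name([rows], argument=value, ...), one row to a line, values as JSON. play_rows: Moves the arm, as the interface text tells. Its arguments: {"type":"object","properties":{"motion":{"type":"array"},"gripper":{"type":"number"}},"required":["motion"]}

```bash
mkdir -p pics; ls -la
python3 - <<'E'
from bench import env, viewer
import cv2
for n in("scene","top"):
    im=viewer.capture(n); cv2.imwrite(f"pics/{n}0.png",im[:,:,::-1]); c=viewer.calibration(n); print(n,c)
print(env.read_state(), env.pinch_z, [a for a in dir(env) if a[0]!='_'])
E
```

```text
total 12
drwxr-xr-x  3 agent agent 4096 Dec  6 10:52 .
drwxr-xr-x 23 root  root  4096 Dec  6 10:52 ..
drwxr-xr-x  2 agent agent 4096 Dec  6 10:52 pics
scene {'fx': 380.2759109630828, 'fy': 380.2759109630828, 'cx': 317.65350063547015, 'cy': 199.81749475335408, 'dist': array([-0.00759413,  0.        ,  0.        ,  0.        ,  0.        ]), 'world_to_cam': array([[-0.53919683,  0.84202915, -0.01592779,  0.27134277],
       [ 0.44768305,  0.27055399, -0.85227955, -0.16414017],
       [-0.71333489, -0.46667703, -0.52284403,  1.24485818],
       [ 0.        ,  0.        ,  0.        ,  1.        ]])}
top {'fx': 500.93828430061535, 'fy': 500.93828430061535, 'cx': 330.2758248274496, 'cy': 199.7318035307633, 'dist': array([-0.00301132,  0.        ,  0.        ,  0.        ,  0.        ]), 'world_to_cam': array([[ 0.00223157, -0.99991032,  0.01320467, -0.01597244],
       [-0.99702652, -0.00324186, -0.07699102,  0.49834867],
       [ 0.07702693, -0.0129936 , -0.99694434,  1.2851998 ],
       [ 0.        ,  0.        ,  0.        ,  1.        ]])}
{'clock': 0.1, 'joint_pos': array([-7.41060188e+01,  7.51010148e+00,  8.53214790e+01, -9.88270747e-04,
        8.72601868e+01, -4.89277799e+00]), 'dq': array([ 0.05205863, -0.1625349 , -0.10810531, -0.03881498,  0.02748864,
       -0.01099958]), 'joint_torque': array([ 1.42979279e-03, -5.70954537e+01, -5.01940084e+01, -2.57657875e-04,
        8.24269286e-03,  4.55265479e-05]), 'tcp_pos': array([ 0.21282269, -0.5604827 ,  0.23037136]), 'orientation': array([[ 9.34907445e-01,  3.54891340e-01, -4.55192930e-04],
       [ 3.54891611e-01, -9.34906191e-01,  1.53569292e-03],
       [ 1.19441427e-04, -1.59727489e-03, -9.99998717e-01]]), 'ft_force': array([-0.04729211, -0.05038581, -0.20023767]), 'wrist_torque': array([-0.05715502,  0.06443996,  0.03294568]), 'opening': 1.0015875534460792} 0.0187 ['IKError', 'pinch_z', 'read_state']
```

View pics/scene0.png

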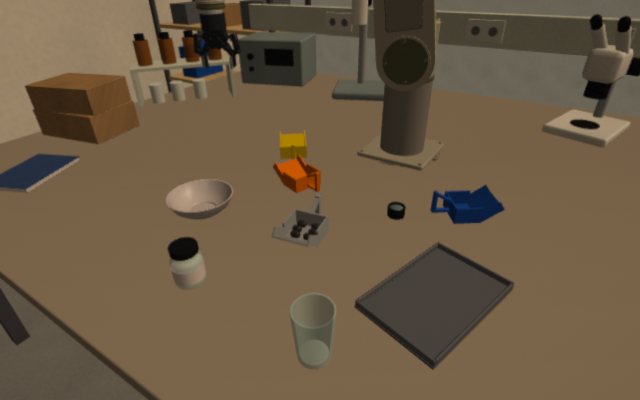

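View pics/top0.png

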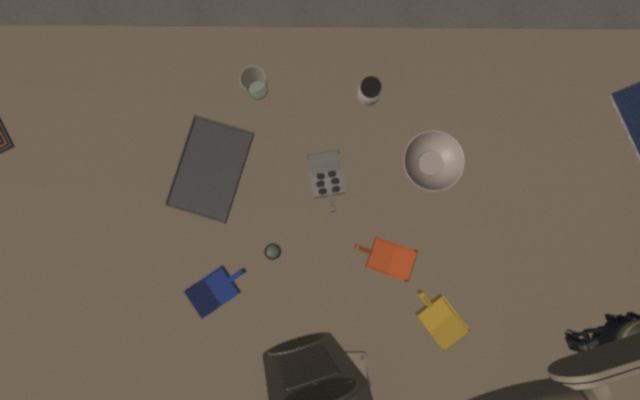

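```bash
cat > h.py <<'E'
import numpy as np, cv2
from bench import env, viewer
def ray(n,px):
    c=viewer.calibration(n);K=np.array([[c['fx'],0,c['cx']],[0,c['fy'],c['cy']],[0,0,1]])
    u=cv2.undistortPoints(np.array(px,float).reshape(-1,1,2),K,np.array(c['dist'])).reshape(-1,2)
    T=c['world_to_cam'];R=T[:3,:3];o=-R.T@T[:3,3]
    return o,(R.T@np.c_[u,np.ones(len(u))].T).T
def onz(n,px,z):
    o,d=ray(n,px); return o+d*((z-o[2])/d[:,2])[:,None]
def proj(n,P):
    c=viewer.calibration(n);K=np.array([[c['fx'],0,c['cx']],[0,c['fy'],c['cy']],[0,0,1]])
    T=c['world_to_cam'];return cv2.projectPoints(np.array(P,float).reshape(-1,3),cv2.Rodrigues(T[:3,:3])[0],T[:3,3],K,np.array(c['dist']))[0].reshape(-1,2)
def two(p1,p2):
    o1,d1=ray('scene',[p1]);o2,d2=ray('top',[p2]);d1,d2=d1[0],d2[0]
    s=np.linalg.lstsq(np.c_[d1,-d2],o2-o1,rcond=None)[0]
    a,b=o1+s[0]*d1,o2+s[1]*d2;return (a+b)/2,np.linalg.norm(a-b)
E
python3 - <<'E'
import cv2
a=cv2.imread("pics/top0.png");b=cv2.imread("pics/scene0.png")
cv2.imwrite("pics/t0z.png",cv2.resize(a[140:220,280:380],None,fx=7,fy=7,interpolation=cv2.INTER_CUBIC))
cv2.imwrite("pics/s0z.png",cv2.resize(b[185:255,260:345],None,fx=8,fy=8,interpolation=cv2.INTER_CUBIC))
E
```

```text
(no output)
```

View pics/t0z.png

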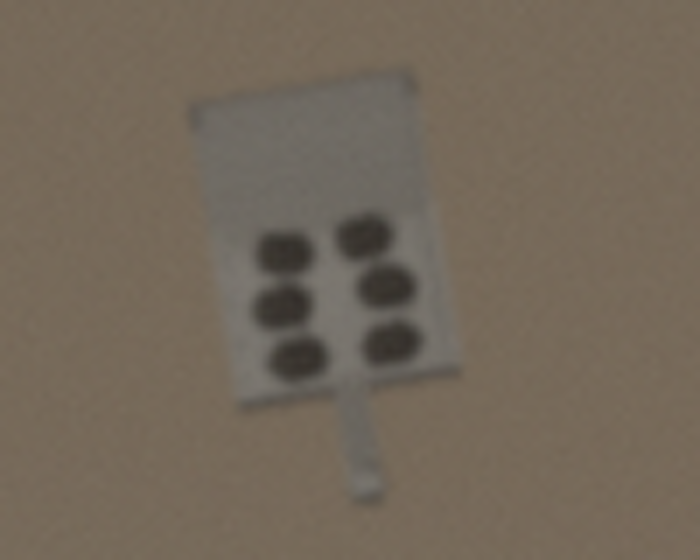

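View pics/s0z.png

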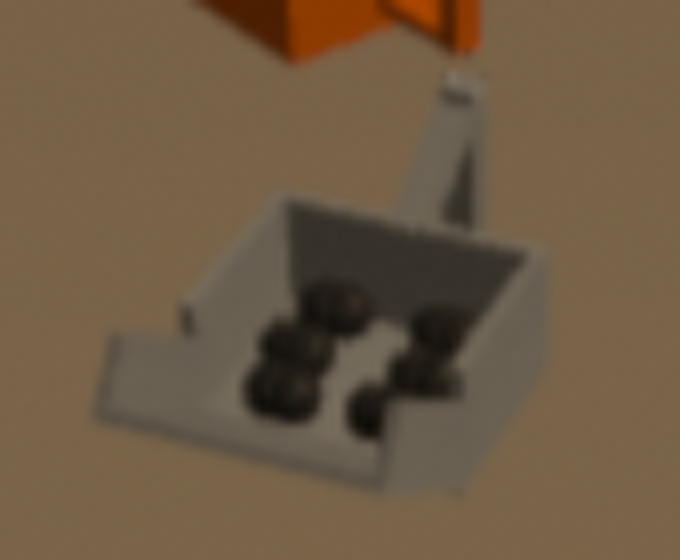

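Run:
```python
from h import *
np.set_printoptions(precision=4,suppress=True)
z=lambda x,y:((x+.5)/7-.5+280,(y+.5)/7-.5+140)
s=lambda x,y:((x+.5)/8-.5+260,(y+.5)/8-.5+185)
print("handle top",onz('top',[z(367,482)],.064),two(s(462,86),z(367,482)))
R=onz('top',[z(238,407),z(460,372)],.04);print("rear",R,np.linalg.norm(R[0]-R[1]),R.mean(0))
L=onz('top',[z(193,105),z(412,73)],.055);print("cheek",L,np.linalg.norm(L[0]-L[1]),L.mean(0))
d=L.mean(0)-R.mean(0);print("yaw",np.degrees(np.arctan2(d[1],d[0])),np.hypot(d[0],d[1]))
h=onz('top',[z(367,482)],.064)[0];d=L.mean(0)-h;print("yaw2",np.degrees(np.arctan2(d[1],d[0])),np.hypot(d[0],d[1]))
e=R[0]-R[1];print("yaw3",np.degrees(np.arctan2(e[1],e[0]))-90)
a=viewer.capture('top');g=a[:,:,:].astype(int)
# dish
m=np.zeros(a.shape[:2],np.uint8);m[120:205,390:480]=((g.max(2)-g.min(2)<38)&(g.min(2)>100))[120:205,390:480]
c=max(cv2.findContours(m,0,2)[0],key=cv2.contourArea);E=cv2.fitEllipse(cv2.convexHull(c));print(E,onz('top',[E[0]],.05))
p=cv2.convexHull(c)[:,0];W=onz('top',p,.05);C,r=cv2.minEnclosingCircle(W[:,:2].astype(np.float32));print("dish",C,r)
m=np.zeros(a.shape[:2],np.uint8);m[100:235,150:270]=((g.max(2)<95)&(g[:,:,0]-g[:,:,2]<25))[100:235,150:270]
c=max(cv2.findContours(m,0,2)[0],key=cv2.contourArea);Bx=cv2.minAreaRect(c);print(Bx,"tray",onz('top',cv2.boxPoints(Bx),.018),onz('top',[Bx[0]],.018))
print("bystanders rough", onz('top',[(370,86)],.085),onz('top',[(253,77)],.1),onz('top',[(272,251)],.02))
```

```text
handle top [[ 0.473  -0.0184  0.064 ]] (array([ 0.4733, -0.0186,  0.0624]), np.float64(0.0005046271761447856))
rear [[ 0.5018  0.0285  0.04  ]
 [ 0.515  -0.0528  0.04  ]] 0.08236063355795174 [ 0.5084 -0.0122  0.04  ]
cheek [[ 0.6109  0.0451  0.055 ]
 [ 0.623  -0.0347  0.055 ]] 0.08067754794470344 [0.617  0.0052 0.055 ]
yaw 9.094718528211082 0.10994001264838955
yaw2 9.316462176373802 0.14584603508585833
yaw3 9.182944573349033
((433.6399841308594, 160.52272033691406), (61.587646484375, 62.504180908203125), 121.29198455810547) [[ 0.5978 -0.2792  0.05  ]]
dish (0.5979517698287964, -0.2790583372116089) 0.08081831783056259
((209.35633850097656, 168.63783264160156), (64.334716796875, 95.60433959960938), 17.571256637573242) tray [[0.4847 0.4161 0.018 ]
 [0.7254 0.3471 0.018 ]
 [0.6744 0.1851 0.018 ]
 [0.4348 0.2564 0.018 ]] [[0.5789 0.3014 0.018 ]]
bystanders rough [[ 0.7811 -0.1132  0.085 ]] [[0.7974 0.1792 0.1   ]] [[0.3653 0.1354 0.02  ]]
```

Request:
play_rows([
  [[4.3,-4.1,0,3],[8.7,-8.3,0,6],[13,-12.4,0,9],[17.4,-16.6,0,11.6],[21.7,-20.7,0,11.6]],
], gripper=1.0)

```text
clock: 0.78
tcp_pos: [0.3428, -0.2885, 0.2311]
orientation: [[0.987, 0.159, 0.0], [0.159, -0.987, 0.0], [0.0, -0.0, -1.0]]
ft_force: [0.6, 0.5, -0.4]
opening: 1.0
```

Request:
play_rows([
  [[3.4,-4.9,1,0],[6.8,-9.8,2,0],[10.2,-14.7,3.5,0],[13.6,-19.7,5,0],[17.0,-24.6,6.5,0]],
])

```text
clock: 1.4
tcp_pos: [0.4714, -0.0184, 0.1659]
orientation: [[0.987, 0.16, 0.001], [0.16, -0.987, -0.0], [0.001, 0.0, -1.0]]
ft_force: [0.6, -0.7, -0.0]
opening: 1.001
```

Run:
```python
from h import *
im=viewer.capture('top');print(env.read_state()['tcp_pos'])
cv2.imwrite("pics/t1.png",cv2.resize(im[130:230,260:400,::-1],None,fx=5,fy=5,interpolation=cv2.INTER_CUBIC))
im=viewer.capture('scene');cv2.imwrite("pics/s1.png",cv2.resize(im[150:260,240:380,::-1],None,fx=5,fy=5,interpolation=cv2.INTER_CUBIC))
```

```text
[ 0.47214704 -0.01204061  0.16363888]
```

View pics/s1.png

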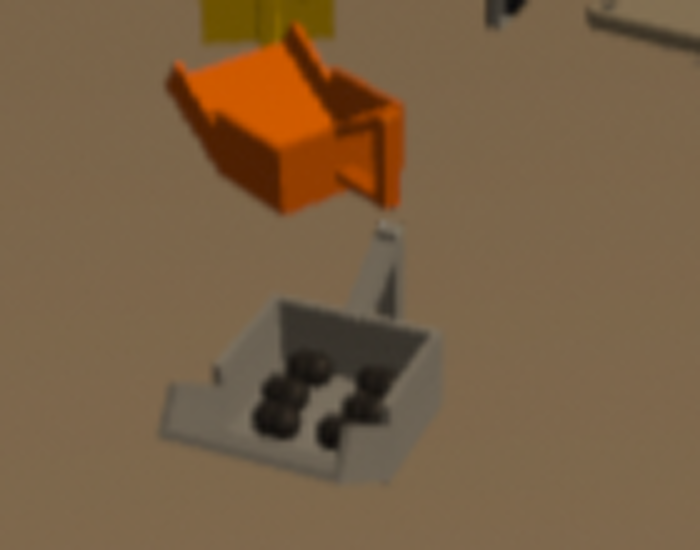

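View pics/t1.png

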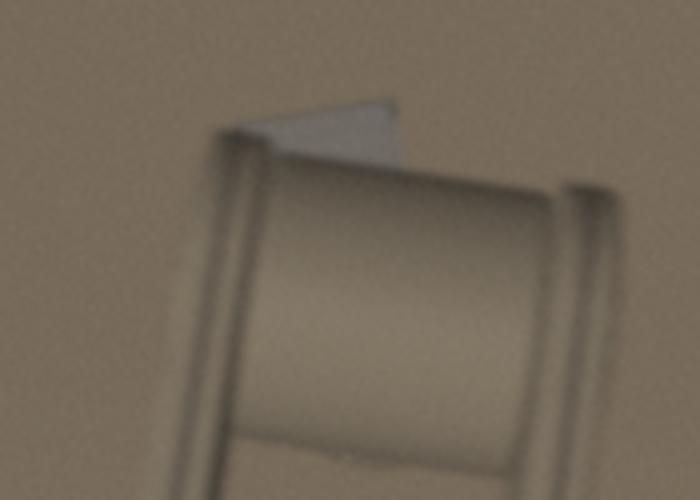

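Request:
play_rows([
  [[0,0,2,0],[0,0,5,0],[0,0,7,0],[0,0,8,0],[0,0,8,0]],
])

```text
clock: 2.12
tcp_pos: [0.4704, -0.0207, 0.0859]
orientation: [[0.987, 0.159, -0.001], [0.159, -0.987, 0.0], [-0.001, -0.0, -1.0]]
ft_force: [0.6, -0.3, 0.9]
opening: 0.999
```

Run:
```python
from h import *
s=env.read_state();print(s['tcp_pos'],s['ft_force'])
im=viewer.capture('scene');cv2.imwrite("pics/s2.png",cv2.resize(im[100:260,240:400,::-1],None,fx=3.7,fy=3.7,interpolation=cv2.INTER_CUBIC))
```

```text
[ 0.47037538 -0.02068862  0.08587407] [ 0.61943014 -0.33247335  0.91267914]
```

View pics/s2.png

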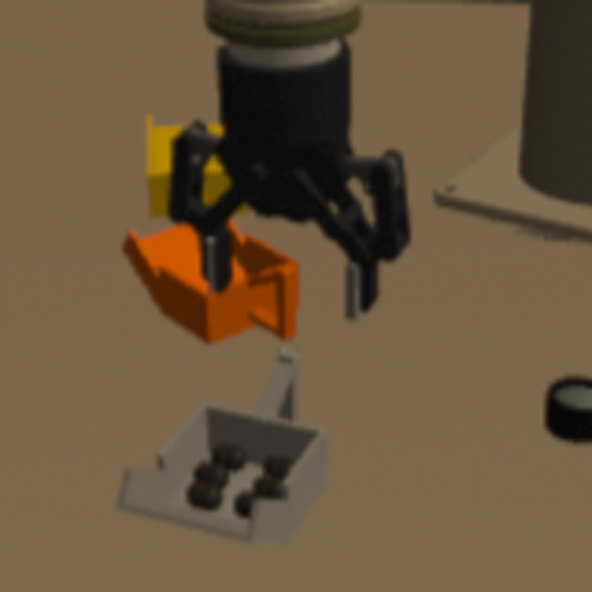

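Request:
play_rows([
  [[0.1,-0.2,2,0],[0.1,-0.2,4,0],[0.1,-0.2,5.5,0],[0.1,-0.2,6.2,0],[0.1,-0.2,6.2,0]],
])

```text
clock: 2.8
tcp_pos: [0.4715, -0.0183, 0.0243]
orientation: [[0.987, 0.16, -0.0], [0.16, -0.987, 0.0], [-0.0, -0.0, -1.0]]
ft_force: [-0.6, 0.6, 0.0]
opening: 1.0
```

Request:
play_rows([
  [[0,0,0,0],[0,0,0,0],[0,0,0,0],[0,0,0,0],[0,0,0,0]],
], gripper=0.0)

```text
clock: 3.42
tcp_pos: [0.4718, -0.0184, 0.0246]
orientation: [[0.987, 0.16, 0.0], [0.16, -0.987, -0.0], [0.0, 0.0, -1.0]]
ft_force: [-1.3, -0.4, 3.8]
opening: 0.126
```

Request:
play_rows([
  [[0,0,0,0],[0,0,0,0],[0,0,0,0],[0,0,0,0],[0,0,0,0]],
])

```text
clock: 4.05
tcp_pos: [0.4717, -0.0184, 0.0246]
orientation: [[0.987, 0.16, 0.0], [0.16, -0.987, -0.0], [0.0, 0.0, -1.0]]
ft_force: [-2.5, -0.7, 5.8]
opening: 0.131
```

Request:
play_rows([
  [[0,0,-0.3,0],[0,0,-0.8,0],[0,0,-1.6,0],[0,0,-2.6,0],[0,0,-3.5,0]],
])

```text
clock: 4.68
tcp_pos: [0.4719, -0.0183, 0.0603]
orientation: [[0.987, 0.16, 0.001], [0.16, -0.987, -0.0], [0.001, 0.0, -1.0]]
ft_force: [-0.1, 0.0, -2.9]
opening: 0.129
```

Run:
```python
from h import *
im=viewer.capture('scene');s=env.read_state();print(s['tcp_pos'],s['ft_force'],s['wrist_torque'],s['opening'],s['clock'])
cv2.imwrite("pics/s3.png",cv2.resize(im[100:260,240:400,::-1],None,fx=3.7,fy=3.7,interpolation=cv2.INTER_CUBIC))
```

```text
[ 0.4727569  -0.01845635  0.06155778] [ 0.76114821 -0.56827447 -2.9905194 ] [-0.08064598  0.21058174  0.01189288] 0.13345963511098133 4.725
```

View pics/s3.png

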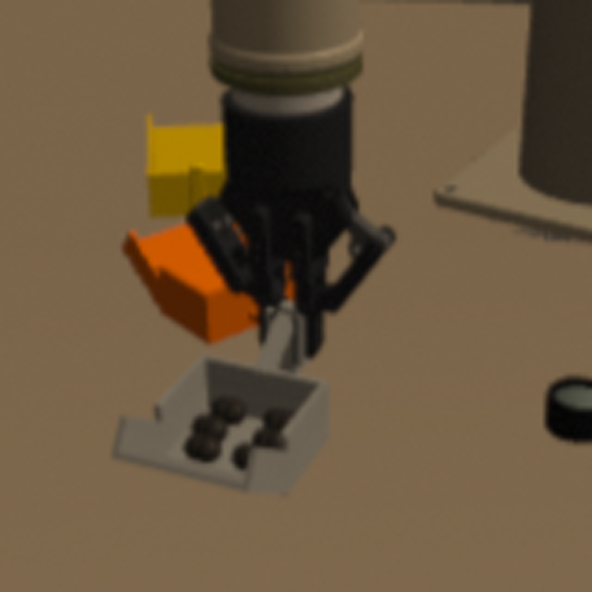

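Request:
play_rows([
  [[0,0,-0.8,0],[0,0.3,-2.5,1],[0.1,1,-5,3],[0.1,2.5,-7.5,7],[0.2,5,-9.5,12]],
])

```text
clock: 5.35
tcp_pos: [0.4821, -0.0676, 0.1566]
orientation: [[0.999, -0.051, 0.002], [-0.051, -0.999, -0.0], [0.002, 0.0, -1.0]]
ft_force: [1.0, -0.2, -3.3]
opening: 0.13
```

Request:
play_rows([
  [[1,4,-0.5,6],[2.1,8.3,-0.8,12],[3.2,12.5,-1,17],[4,15.7,-1,21],[4.3,17.1,-1,22.2]],
])

```text
clock: 5.98
tcp_pos: [0.5162, -0.2423, 0.1651]
orientation: [[0.905, -0.426, 0.0], [-0.426, -0.905, -0.001], [0.001, 0.0, -1.0]]
ft_force: [0.6, 0.2, -4.1]
opening: 0.13
```

```bash
cat > look.py <<'E'
import sys
from h import *
k=sys.argv[1]
im=viewer.capture('scene');s=env.read_state();np.set_printoptions(precision=4,suppress=True)
print(s['tcp_pos'],s['orientation'][:,0],s['ft_force'],s['wrist_torque'],s['opening'],s['clock'])
x0,y0,x1,y1,f=map(float,sys.argv[2:7])
cv2.imwrite(f"pics/s{k}.png",cv2.resize(im[int(y0):int(y1),int(x0):int(x1),::-1],None,fx=f,fy=f,interpolation=cv2.INTER_CUBIC))
if len(sys.argv)>7:
    im=viewer.capture('top');x0,y0,x1,y1,f=map(float,sys.argv[7:12]);cv2.imwrite(f"pics/t{k}.png",cv2.resize(im[int(y0):int(y1),int(x0):int(x1),::-1],None,fx=f,fy=f,interpolation=cv2.INTER_CUBIC))
E
python3 look.py 4 120 80 320 240 3.5 360 90 500 210 4.5
```

```text
[ 0.5161 -0.243   0.165 ] [ 0.9047 -0.4262  0.0008] [-1.1657 -1.4392 -3.5411] [ 0.0739  0.3239 -0.0248] 0.13206211432413234 6.025
```

View pics/s4.png

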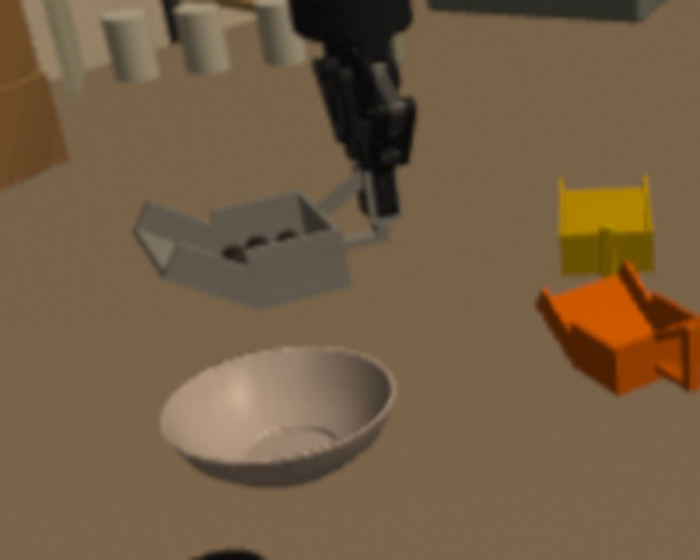

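View pics/t4.png

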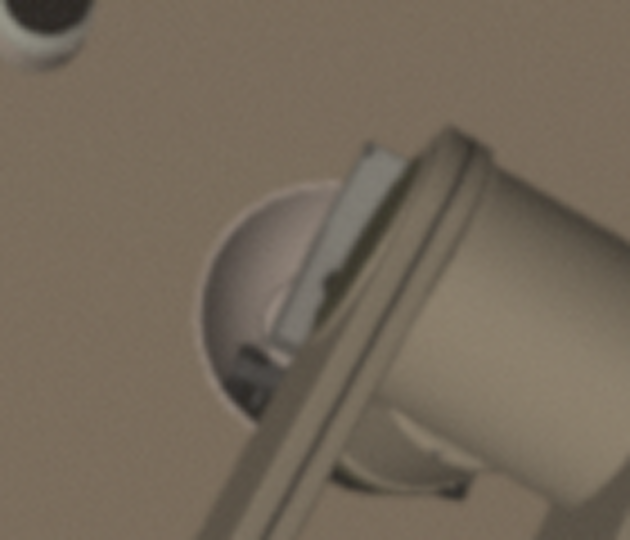

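Request:
play_rows([
  [[0,0,0,0],[0,0,0,0],[0,0,0,0],[0,0,0,0],[0,0,0,0]],
], gripper=0.12)

```text
clock: 6.7
tcp_pos: [0.5161, -0.24, 0.1643]
orientation: [[0.906, -0.423, 0.0], [-0.423, -0.906, 0.0], [0.0, -0.0, -1.0]]
ft_force: [-0.4, 0.2, -4.1]
opening: 0.133
```

```bash
python3 look.py 5 120 80 320 240 3.5
```

```text
[ 0.5161 -0.2401  0.1643] [ 0.9063 -0.4226  0.    ] [ 0.0235  0.253  -3.1709] [ 0.1076  0.222  -0.0469] 0.13407624921234093 6.75
```

View pics/s5.png

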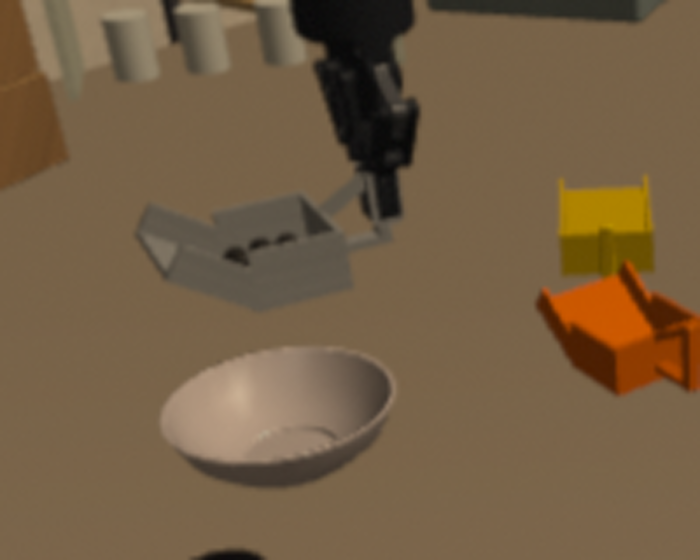

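Request:
play_rows([
  [[0,0,0,0],[0,0,0,0],[0,0,0,0],[0,0,0,0],[0,0,0,0]],
], gripper=0.13)

```text
clock: 7.38
tcp_pos: [0.5161, -0.2402, 0.1643]
orientation: [[0.906, -0.423, -0.0], [-0.423, -0.906, 0.0], [-0.0, -0.0, -1.0]]
ft_force: [-0.3, 0.3, -3.7]
opening: 0.134
```

```bash
python3 look.py 6 120 80 320 240 3.5
```

```text
[ 0.516  -0.2403  0.1643] [ 0.9062 -0.4229 -0.0001] [-0.8822  0.3607 -3.3571] [ 0.0979  0.2181 -0.0129] 0.1307891545884707 7.425
```

View pics/s6.png

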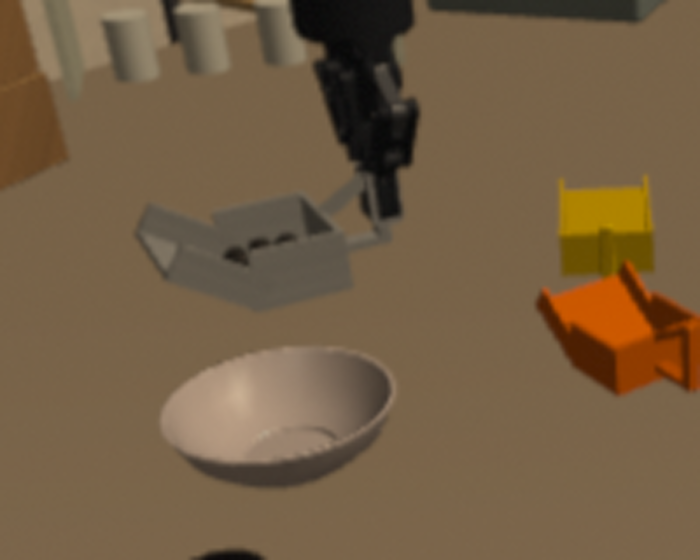

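Request:
play_rows([
  [[0,0,0,0],[0,0,0,0],[0,0,0,0],[0,0,0,0],[0,0,0,0]],
], gripper=0.134)

```text
clock: 8.05
tcp_pos: [0.5161, -0.2402, 0.1643]
orientation: [[0.906, -0.423, 0.0], [-0.423, -0.906, -0.0], [0.0, -0.0, -1.0]]
ft_force: [-0.4, -0.3, -4.3]
opening: 0.138
```

```bash
python3 look.py 7 120 80 320 240 3.5
```

```text
[ 0.5161 -0.2402  0.1643] [ 0.9062 -0.4228  0.    ] [-0.4854  0.3552 -3.0909] [ 0.0635  0.2653 -0.0207] 0.13509892654932248 8.1
```

View pics/s7.png

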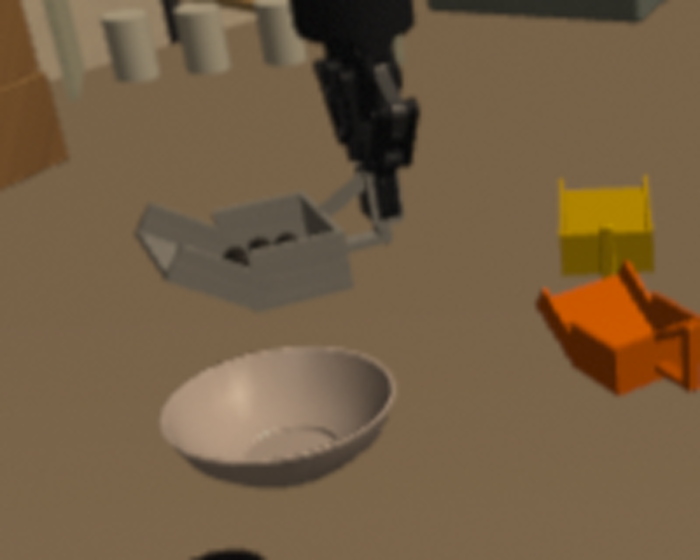

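Request:
play_rows([
  [[0,0,0,0],[0,0,0,0],[0,0,0,0],[0,0,0,0],[0,0,0,0]],
], gripper=0.137)

```text
clock: 8.72
tcp_pos: [0.5163, -0.2404, 0.1645]
orientation: [[0.906, -0.423, 0.0], [-0.423, -0.906, -0.0], [0.001, 0.0, -1.0]]
ft_force: [0.4, 0.1, -2.6]
opening: 0.138
```

```bash
python3 look.py 8 120 80 320 240 3.5
```

```text
[ 0.5162 -0.2403  0.1645] [ 0.9062 -0.4228  0.0005] [ 0.5819 -0.7136 -2.6621] [-0.0629 -0.0273 -0.0277] 0.13640337298345517 8.775
```

View pics/s8.png

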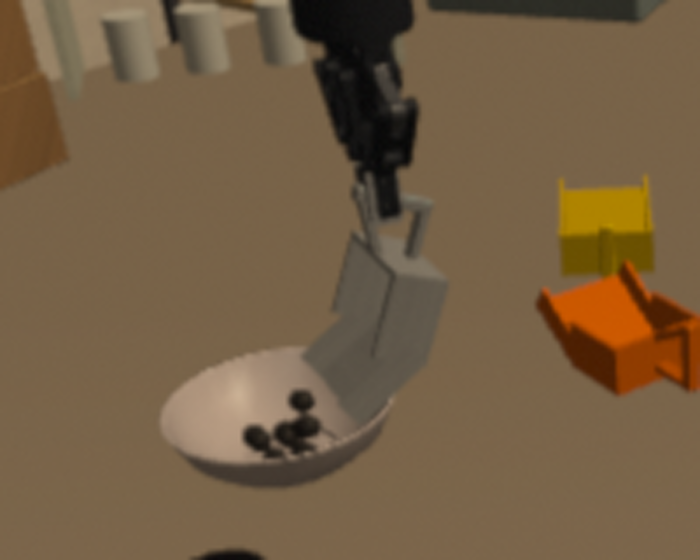

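The pan swung nose-down and the stones spilled into the dish. I'll re-grip firmly and lift straight up.

Request:
play_rows([
  [[0,0,0,0],[0,0,0,0],[0,0,0,0],[0,0,-0.2,0],[0,0,-0.5,0]],
], gripper=0.0)

```text
clock: 9.4
tcp_pos: [0.5159, -0.2401, 0.1692]
orientation: [[0.906, -0.423, -0.0], [-0.423, -0.906, 0.0], [-0.001, -0.0, -1.0]]
ft_force: [0.1, -0.3, -2.6]
opening: 0.126
```

Request:
play_rows([
  [[0,0,-1,0],[0,0,-3,0],[0,0,-6,0],[0,0,-9,0],[0,0,-11,0]],
])

```text
clock: 10.02
tcp_pos: [0.5168, -0.2406, 0.2828]
orientation: [[0.906, -0.423, 0.003], [-0.423, -0.906, -0.002], [0.004, 0.0, -1.0]]
ft_force: [0.0, 1.0, -2.9]
opening: 0.125
```

```bash
python3 look.py 9 120 60 320 240 3.3
```

```text
[ 0.5175 -0.241   0.2852] [ 0.9062 -0.4227  0.0067] [-0.154  -0.5963 -0.4555] [-0.0577 -0.0992 -0.0152] 0.12911046354082595 10.075
```

View pics/s9.png

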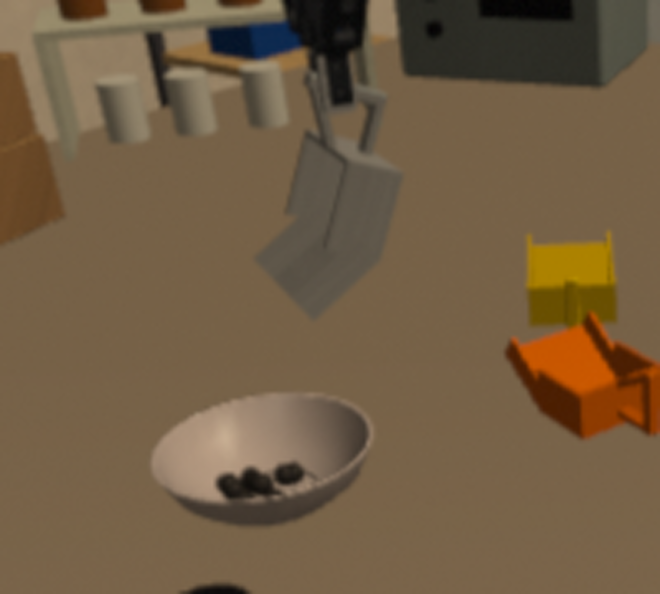

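Run:
```python
from h import *
s=env.read_state();print(s['tcp_pos'],s['clock'])
R=s['orientation'];p=s['tcp_pos']-R[:,2]*env.pinch_z
o,d=ray('scene',[(205.7,147.4)]);d=d[0]
n=R[:,1];P=o+d*(n@(p-o))/(n@d);r=P-p
print(r@R[:,0],-r@R[:,2],np.linalg.norm(r))
x,z=r@R[:,0],-r@R[:,2]
# level lip vector (151,-6)
print('theta',np.degrees(-np.arctan2(z,x)+np.arctan2(-6,151)))
im=viewer.capture('top');cv2.imwrite("pics/t9.png",cv2.resize(im[110:210,380:480,::-1],None,fx=6,fy=6,interpolation=cv2.INTER_CUBIC))
```

```text
[ 0.51748712 -0.2410009   0.28523758] 10.075
0.05318263211483765 -0.14093650558410967 0.1506369508617389
theta 67.05045861319665
```

View pics/t9.png

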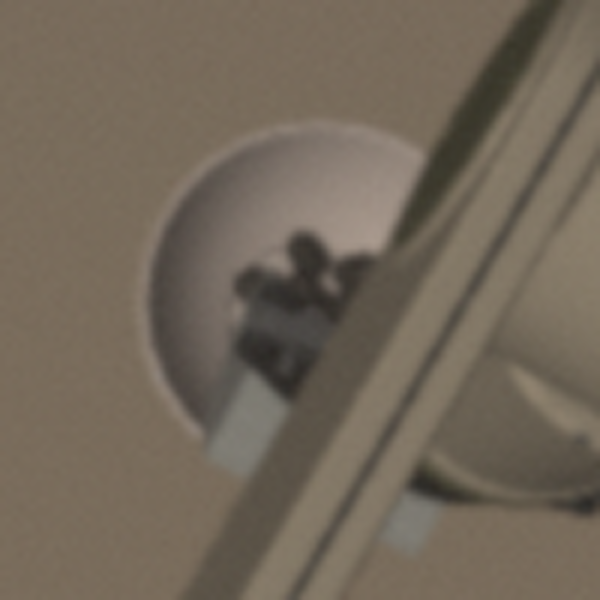

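Request:
play_rows([
  [[-0.5,-1.8,0,0],[-1.4,-5.3,0,-1],[-2.4,-9.2,0,-2],[-3.5,-13.2,0,-3],[-4.6,-17.3,0,-4]],
])

```text
clock: 10.75
tcp_pos: [0.5468, -0.0616, 0.2775]
orientation: [[0.934, -0.358, -0.003], [-0.358, -0.934, 0.001], [-0.003, 0.0, -1.0]]
ft_force: [0.4, 0.2, -3.0]
opening: 0.126
```

Request:
play_rows([
  [[-0.8,-4.2,0,-1],[-1.5,-8.4,0,-2],[-2.3,-12.6,0,-3],[-3.1,-16.8,0,-4],[-3.9,-21,0,-4.7]],
])

```text
clock: 11.38
tcp_pos: [0.5853, 0.1483, 0.2774]
orientation: [[0.96, -0.28, -0.003], [-0.28, -0.96, -0.0], [-0.003, 0.001, -1.0]]
ft_force: [0.8, 0.2, -3.3]
opening: 0.119
```

```bash
python3 look.py 10 160 40 520 360 1.8
```

```text
[0.5853 0.1535 0.2771] [ 0.961  -0.2764 -0.0038] [-3.6364  2.7399 -2.9464] [-0.0322  0.204   0.0018] 0.12599304881529955 11.425
```

View pics/s10.png

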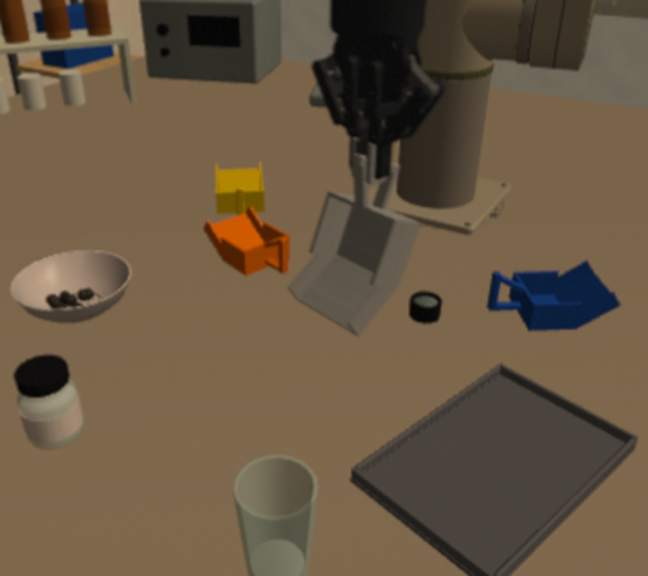

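Request:
play_rows([
  [[-0.4,-3.8,0,0],[-0.8,-7.6,1,0],[-1.2,-11.2,2.5,0],[-1.5,-13.5,4,0],[-1.5,-14.3,6,0]],
])

```text
clock: 12.05
tcp_pos: [0.6111, 0.2893, 0.2171]
orientation: [[0.96, -0.279, -0.002], [-0.279, -0.96, -0.0], [-0.002, 0.001, -1.0]]
ft_force: [-0.2, -0.6, -2.2]
opening: 0.126
```

Request:
play_rows([
  [[0,0,1.5,0],[0,0,3,0],[0,0,4.5,0],[0,0,5.5,0],[0,0,6,0]],
])

```text
clock: 12.68
tcp_pos: [0.6121, 0.287, 0.1586]
orientation: [[0.96, -0.281, -0.001], [-0.281, -0.96, -0.0], [-0.0, 0.0, -1.0]]
ft_force: [-0.2, 0.6, -3.0]
opening: 0.122
```

```bash
python3 look.py 11 240 80 540 360 2.1 380 110 480 210 5
```

```text
[0.612  0.2871 0.1582] [ 0.9596 -0.2812 -0.0008] [-0.5319 -0.5139 -4.0885] [0.0101 0.0408 0.0461] 0.12391099445411739 12.725
```

View pics/s11.png

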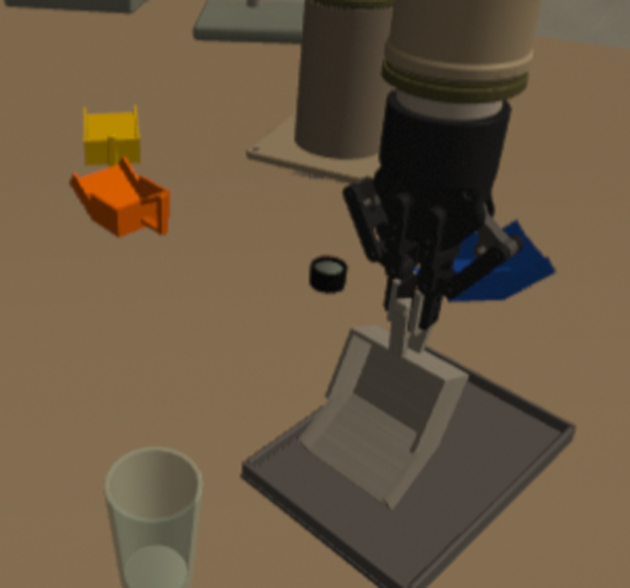

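View pics/t11.png

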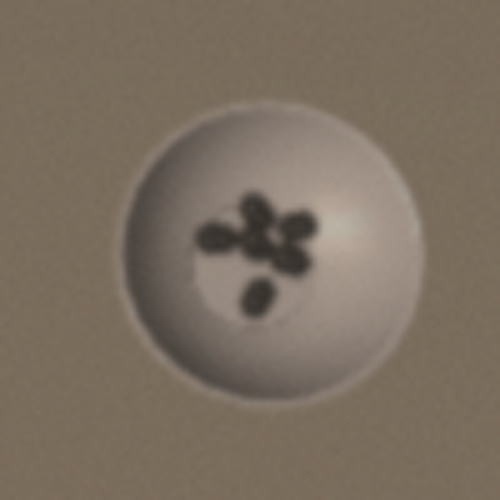

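Run:
```python
from h import *
s=env.read_state()
R=s['orientation'];p=s['tcp_pos']-R[:,2]*env.pinch_z
o,d=ray('scene',[(404.5,305.2)]);d=d[0]
n=R[:,1];P=o+d*(n@(p-o))/(n@d);r=P-p
x,z=r@R[:,0],-r@R[:,2]
print(P,x,z,np.hypot(x,z),'theta',np.degrees(-np.arctan2(z,x)+np.arctan2(-6,151)))
c=np.array([.5798,.3012]);u=np.array([.9598,-.2807]);v=np.array([.2807,.9598])
print('tray coords lip',(P[:2]-c)@u,(P[:2]-c)@v,'pads',(p[:2]-c)@u,(p[:2]-c)@v)
# path: pads pos vs theta with lip fixed then corner fixed
th0=np.degrees(-np.arctan2(z,x)+np.arctan2(-6,151))
for t in [67,60,50,40,35.2]:
    a=np.radians(t);print(t,'back',151*np.cos(a)-6*np.sin(a),'h',151*np.sin(a)+6*np.cos(a),'tcpz',.005+.151*np.sin(a)+.006*np.cos(a)-.0187)
for t in [35.2,25,15,8,0]:
    a=np.radians(t);print(t,'corner back',100*np.cos(a)-42*np.sin(a),'tcpz',.005+.1*np.sin(a)+.042*np.cos(a)-.0187)
```

```text
[0.66260401 0.27243571 0.03855743] 0.052694254520076055 -0.1389966220754643 0.14864974069205772 theta 66.96259671107495
tray coords lip 0.08754942643743045 -0.004364875399528908 pads 0.034913848520231924 -0.004299433074250685
67 back 53.477371281165695 h 141.34061964225413 tcpz 0.12764061964225415
60 back 70.30384757729338 h 133.76983597145022 tcpz 0.12006983597145024
50 back 92.46466240395357 h 119.52943656908491 tcpz 0.10582943656908492
40 back 111.81598525284645 h 101.6571957213813 tcpz 0.0879571957213813
35.2 back 119.93028575158564 h 91.94414913164957 tcpz 0.07824414913164957
35.2 corner back 57.50433255438152 tcpz 0.07826331734705474
25 corner back 72.8808117105556 tcpz 0.06662675322960926
15 corner back 85.72218273460095 tcpz 0.05275078921439295
8 corner back 93.18153663383428 tcpz 0.0418085689831525
0 corner back 100.0 tcpz 0.0283
```

Request:
play_rows([
  [[0,-0.2,0.5,0],[0,-0.4,1.2,0],[0,-0.4,2,0],[0,-0.4,2.6,0],[0,-0.4,2.9,0]],
], gripper=0.132)

```text
clock: 13.4
tcp_pos: [0.6136, 0.2918, 0.1322]
orientation: [[0.96, -0.281, 0.001], [-0.281, -0.96, 0.001], [0.001, -0.001, -1.0]]
ft_force: [-8.7, -1.5, 19.1]
opening: 0.134
```

```bash
python3 look.py 12 240 80 540 360 2.1
```

```text
[0.6137 0.2918 0.1324] [ 0.9598 -0.2806  0.001 ] [-4.7339 -1.1054  8.5038] [-0.3223  0.9907 -0.041 ] 0.13679471876057656 13.45
```

View pics/s12.png

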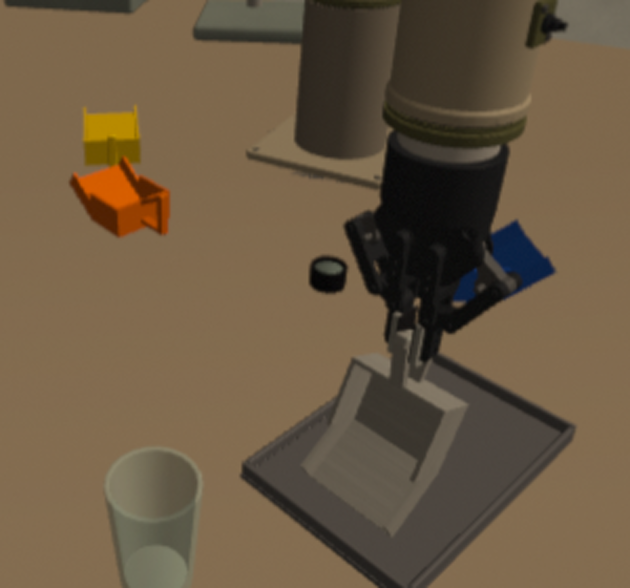

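Request:
play_rows([
  [[-0.8,0,0,0],[-1.6,0,0.3,0],[-2.4,0,0.7,0],[-3.2,0,1.2,0],[-4.0,0,1.8,0]],
], gripper=0.134)

```text
clock: 14.08
tcp_pos: [0.5742, 0.3033, 0.1128]
orientation: [[0.96, -0.28, 0.0], [-0.28, -0.96, 0.001], [-0.0, -0.001, -1.0]]
ft_force: [-3.9, 1.1, 6.5]
opening: 0.135
```

```bash
python3 look.py 13 240 80 540 360 2.1
```

```text
[0.5727 0.3035 0.1116] [ 0.96   -0.2801 -0.0021] [-5.9789  1.7049  7.448 ] [ 0.1266  0.5528 -0.0807] 0.13650522642096563 14.125
```

View pics/s13.png

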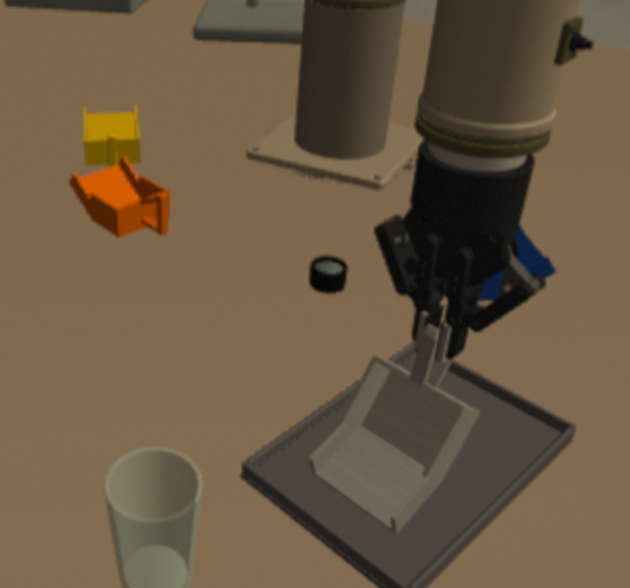

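Request:
play_rows([
  [[-1.2,0,0.5,0],[-2.0,0,1.1,0],[-2.8,0,1.8,0],[-3.6,0,2.5,0],[-4.3,0,3.2,0]],
])

```text
clock: 14.75
tcp_pos: [0.5331, 0.3152, 0.0808]
orientation: [[0.96, -0.281, -0.0], [-0.281, -0.96, 0.001], [-0.0, -0.001, -1.0]]
ft_force: [-5.0, -0.5, 13.3]
opening: 0.135
```

```bash
python3 look.py 14 240 80 540 360 2.1
```

```text
[0.532  0.3153 0.0799] [ 0.9599 -0.2804 -0.0016] [-4.443   0.2102  8.4345] [-0.0773  0.2582 -0.026 ] 0.13524527696387806 14.8
```

View pics/s14.png

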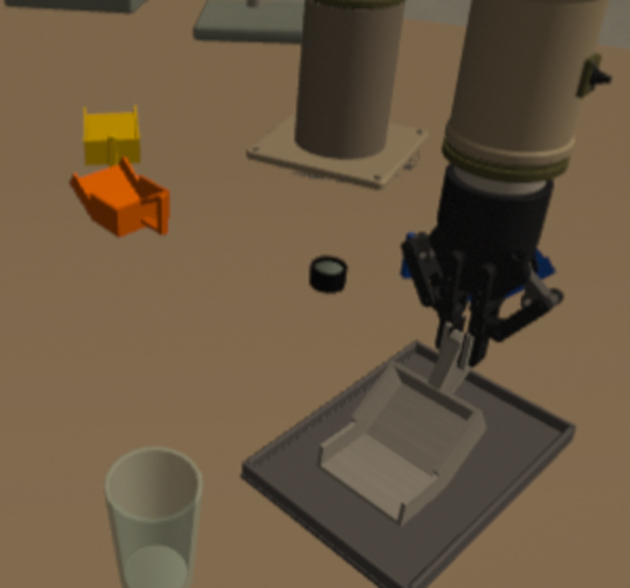

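Request:
play_rows([
  [[-0.6,0,0.4,0],[-1.3,0,1.0,0],[-1.9,0,1.6,0],[-2.4,0,2.2,0],[-2.8,0,2.6,0]],
])

```text
clock: 15.42
tcp_pos: [0.5065, 0.3227, 0.054]
orientation: [[0.96, -0.281, 0.0], [-0.281, -0.96, 0.0], [0.0, -0.0, -1.0]]
ft_force: [1.8, -1.4, 1.5]
opening: 0.132
```

```bash
python3 look.py 15 240 80 540 360 2.1
```

```text
[0.5059 0.3226 0.0534] [ 0.9598 -0.2807 -0.0005] [0.7912 1.4347 2.0228] [ 0.0655 -0.4438  0.0547] 0.13686459101474188 15.475
```

View pics/s15.png

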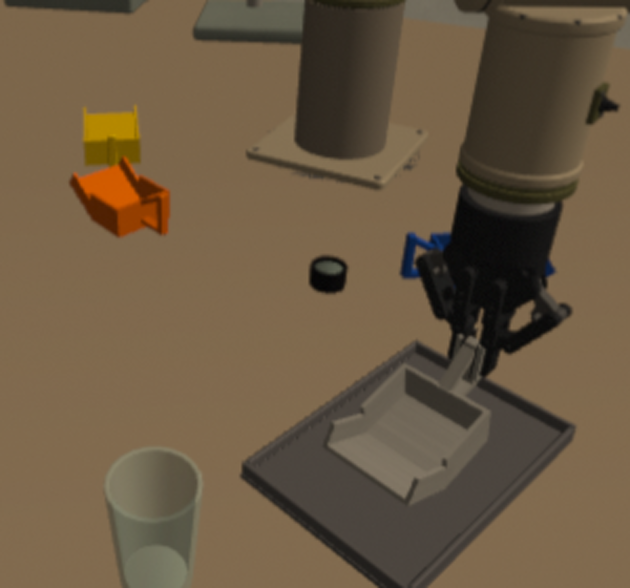

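Request:
play_rows([
  [[-0.4,0,0.5,0],[-0.8,0,1.0,0],[-1.1,0,1.5,0],[-1.3,0,1.9,0],[-1.4,0,2.2,0]],
])

```text
clock: 16.1
tcp_pos: [0.4928, 0.3266, 0.0319]
orientation: [[0.96, -0.281, -0.001], [-0.281, -0.96, 0.0], [-0.001, 0.0, -1.0]]
ft_force: [-2.0, -0.1, 4.3]
opening: 0.139
```

```bash
python3 look.py 16 300 180 540 360 3
```

```text
[0.4925 0.3265 0.0315] [ 0.9598 -0.2807 -0.0012] [-0.9281  1.4042  2.084 ] [ 0.1499 -0.2115 -0.0138] 0.1299870083642355 16.15
```

View pics/s16.png

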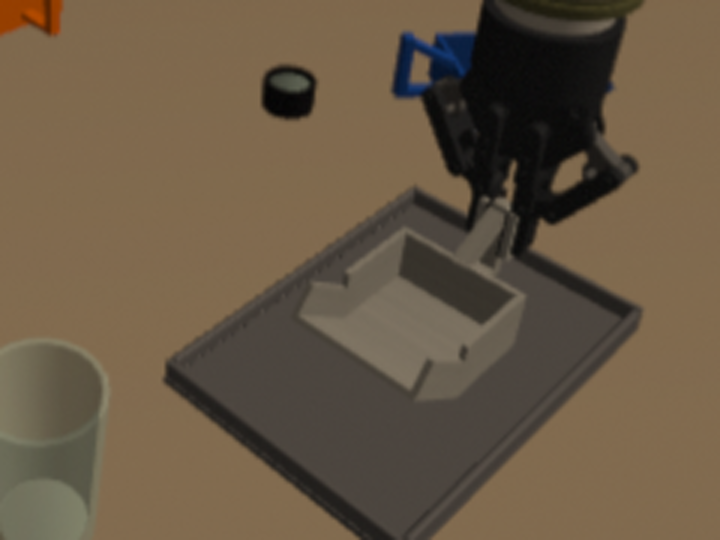

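Request:
play_rows([
  [[-0.1,0,0.1,0],[-0.1,0,0.2,0],[-0.1,0,0.3,0],[-0.1,0,0.4,0],[-0.1,0,0.4,0]],
])

```text
clock: 16.77
tcp_pos: [0.4922, 0.3272, 0.0304]
orientation: [[0.96, -0.281, -0.0], [-0.281, -0.96, 0.0], [-0.001, -0.0, -1.0]]
ft_force: [-11.0, -3.7, 19.7]
opening: 0.135
```

Request:
play_rows([
  [[0,0,0,0],[0,0,0,0],[0,0,0,0],[0,0,0,0],[0,0,0,0]],
], gripper=0.145)

```text
clock: 17.4
tcp_pos: [0.4922, 0.3266, 0.028]
orientation: [[0.96, -0.281, -0.001], [-0.281, -0.96, -0.0], [-0.0, 0.0, -1.0]]
ft_force: [0.7, 0.7, -0.8]
opening: 0.145
```

```bash
python3 look.py 17 300 180 540 360 3
```

```text
[0.4923 0.3266 0.0281] [ 0.9597 -0.2809 -0.0003] [-0.2856  0.1794  0.1403] [-0.0197 -0.0478 -0.0104] 0.14161423781247567 17.45
```

View pics/s17.png

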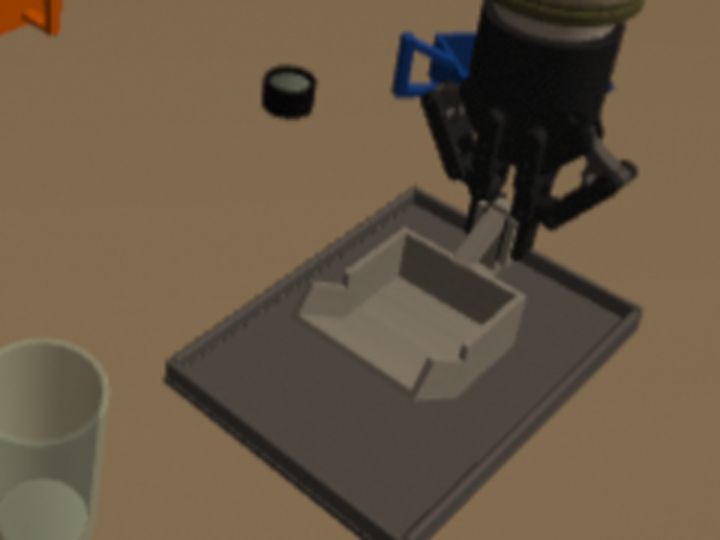

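Request:
play_rows([
  [[0,0,0,0],[0,0,0,0],[0,0,0,0],[0,0,0,0],[0,0,0,0]],
], gripper=0.6)

```text
clock: 18.08
tcp_pos: [0.4924, 0.3267, 0.0283]
orientation: [[0.96, -0.281, -0.0], [-0.281, -0.96, -0.0], [-0.0, 0.0, -1.0]]
ft_force: [-0.2, -0.2, -0.2]
opening: 0.6
```

Request:
play_rows([
  [[0,0,-1,0],[0,0,-3,0],[0,0,-6,0],[0,0,-10,0],[0,0,-13,0]],
])

```text
clock: 18.7
tcp_pos: [0.4933, 0.3272, 0.1623]
orientation: [[0.96, -0.281, 0.003], [-0.281, -0.96, 0.002], [0.003, -0.003, -1.0]]
ft_force: [0.6, 0.4, 1.1]
opening: 0.598
```

Request:
play_rows([
  [[-1,0,-2,0],[-3,0,-4,0],[-5,0,-5,0],[-7,0,-5,0],[-8,0,-5,0]],
])

```text
clock: 19.32
tcp_pos: [0.414, 0.3494, 0.2078]
orientation: [[0.96, -0.28, -0.001], [-0.28, -0.96, -0.0], [-0.001, 0.001, -1.0]]
ft_force: [0.6, 0.6, 0.5]
opening: 0.604
```

```bash
python3 look.py 18 130 130 540 380 1.9 150 40 480 320 2.3
```

```text
[0.4134 0.3497 0.2076] [ 0.9601 -0.2797 -0.0013] [ 0.5045 -0.0019  0.2034] [ 0.0819 -0.022  -0.0207] 0.5991820970198793 19.375
```

View pics/s18.png

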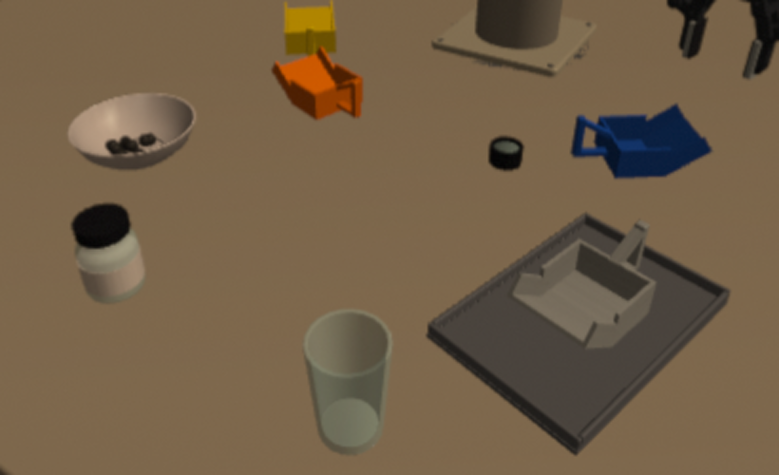

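View pics/t18.png

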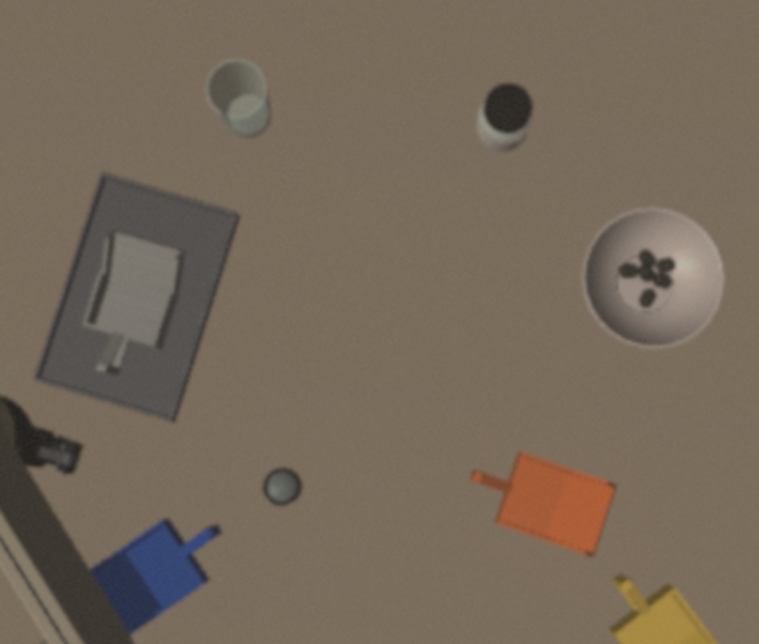

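```bash
python3 -c "
from bench import sign_off
print(sign_off())"
```

```text
the job is handed in; nothing more can be done
None
```

The job is handed in at about 19.4 s of the 58 s allowed: all six stones are in the dish and the empty pan lies upright and flat in the tray. The hand-in gives no verdict.

**How the pour worked:** the moves can't tilt the tool, so I lifted the pan level by its handle and carried it over the dish. I then eased the grip until the pan swung nose-down under its own weight. The camera put it at about 67° nose-down once I had re-gripped and lifted it. The swing happened all at once rather than as a slow pour.

**Setting down:** I touched the pan's lip to the tray floor and moved the arm back and down, which rolled the pan flat. Then I released it and backed the arm away.

**Last checks:**
- The top view shows six stones in the dish, and the dish looks to be where it was.
- The pan is inside the tray walls and looks flat. I judged flatness by eye and from the tool height and near-zero force at release; I did not measure it.
- The jar, beaker and magnifier look unmoved, and the gripper touches nothing.

**What disagreed or could count against it:**
- **First contact:** the lip met the tray floor about 4 mm higher than I had worked out.
- **Contact force:** the force on the tool read about 19 N at that first contact and about 23 N in the last push before release. Both are below the limits, but not feather-light.

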